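# Lock the claw service turntable

## Robot

A 6-joint arm with a two-finger parallel gripper is mounted at the origin on the work surface. World frame = base frame: x ahead of the robot, y to its left, z up, the work surface at z = 0. Lengths are in mm, angles in rad, forces in N, time in s.
With the tool pointing down it reaches from about 425 to 925 mm from the base axis. Payload 12.5 kg.
Tool frame: the origin (TCP) lies midway between the tips of the shut fingers; the grasp point (between the pads) lies 19 mm behind it (env.hold_point_z is the distance from the TCP to the grasp point, in mm); y points along the fingers, x is the direction in which the jaws open and shut, and the axes are right-handed (so a half turn about y gives the same grasp; the last joint's range is limited). The gripper opens to 85 mm and grips with 20 to 120 N. Pads are 22 mm wide; open, the fingers measure 114 mm over their backs; the gripper's body (76 mm by 85 mm) begins 54 mm behind the grasp point. The pads swing forward as they close: fully open they stand 13 mm farther back than shut.
Start: joints at [1.168, 0.491, 1.559, -0, 1.092, -0.106], TCP at [182.771, 597.695, 231.327] pointing down, gripper open.
Joint ranges: [-3.1, 3.1], [-0.84, 2.19], [0.05, 2.79], [-1.13, 4.28], [0.06, 2.93], [-2.69, 2.69]. Speed limits (rad/s): [2.22, 2.22, 2.79, 3.14, 3.14, 3.14].

## Interface

Orientations are given as a rotation vector (axis times angle).
In Python, from station import env gives the robot as it stands. The module is installed in compiled form; this text tells all that it offers.
- The arm moves only by the tool drive_tool, never from a script. Its arguments are lists of equal length, an entry for each row: "gripper": the closure, from 0 (fully open) to 1 (shut); "slide": the shift along the tool's x, y, z in cm, a list of three; "turn": the turn, a rotation vector about the tool's x, y, z in degrees, a list of three. In form: {"gripper": [gripper, ...], "slide": [[tx, ty, tz], ...], "turn": [[rx, ry, rz], ...]}. A call has 1 to 12 rows; each row shifts and turns the commanded pose from where the row before left it, along the tool's axes as they then stand; what a row does not reach is not made up. A row lasts 1/10 s, in which the tool goes at most 50 mm and 8.59 degrees, less where a joint would pass 70% of its speed; a pose out of reach is approached as far as the arm can. A call is refused whole if a number of a shift passes 5 or a number of a turn 8.59, either way. A call with a gripper value outside its range is refused whole. The fingers move at their own pace and stop on an object; "force" is the grip in N (left out, the last holds). Time passes only in rows, so rows that do not move let the fingers close. It gives the time, the measured TCP pose, the force and the opening at its end, in the units of the state.
- env.read_state(): the state, without advancing time (a new reading comes with each control period).
- env.get_image(name): name is "side" or "top" or "wrist"; returns a dict with "img" (480x640x3 uint8, blue, green, red), "fx", "fy", "cx", "cy" (pixels), "rvec" (rotation vector, rad) and "tvec" (3), from world to camera coordinates, as OpenCV has them. Camera axes: x right, y down, z forward; pixel columns grow to the right and rows downward; lengths in mm; the calibration is good to about 2 mm. The wrist camera is an equidistant fisheye: a pixel r from the principal point sees the ray r / f radians off the axis. A picture is of the moment at which its call begins. There is no depth.
- env.job_done(): hands the job in, once; it reports no verdict.
The state is a dict: "clock": time; "joint_positions": joint angles; "joint_vel": joint speeds; "effort": joint torques, N m; "ee_pos": TCP position; "orientation": TCP orientation; "wrist_force": force on the tool from outside, world axes, zero at the start; "moment": the same for the moment, N m; "gripper_width": finger opening in mm.
Only numpy, scipy, OpenCV 4.12 (cv2) and the standard library are available. Lean on these libraries where they do the work, as an engineer would, in place of code of your own. Each camera call takes 0.05 s, during which the arm holds its last target.

## Task

Turn the metal service turntable until the slot in its raised rim (between the two brass cheeks) lines up with the locking bar, then push the bar by its red thumb plate through the slot until it is fully home, so that the table is locked. Do it all by pushing gently with the fingertips or the outside of the fingers: pinch nothing and lift nothing. The clear bowl stays standing in its seat on the turntable, and the canisters, sight glasses, gasket and bowl clip stay where they are.

Things in the scene. Friction and masses are not known exactly. Their poses are not given: they have to be found in the camera images.
- disc (a joint): angle of the turntable about its vertical axis, rad, growing counter-clockwise seen from above. At 0, or any whole number of turns, the slot faces the locking bar exactly. It turns either way without stops, stays where it is left, and needs 0.2 N m to start (2.5 N at a peg) and twice that at 1 rad/s
- bar (a joint): travel of the locking bar, m: about 0 drawn back, 0.052 fully home against two rubber buffers (which give 1 mm per 6 N). It slides level towards the turntable's axis in two fixed keeps (dark bridges, tops 62 mm above the work surface) with 2.5 N of friction and stays where it is left. Out of line it is stopped by the rim or a cheek after 7 to 9 mm
- table_axis (a point): point on the turntable's axis, on its top face, 38 mm above the work surface; fixed in the stand. The frame is level; y points to the locking bar (against the bar's travel), z up. The turntable is a metal disc 230 mm across with a raised rim along its edge, 10 mm thick, its top 54 mm above the work surface
- slot (a point): middle of the slot, 110 mm from the axis, 46 mm above the work surface; turns with the table. The slot is 20 mm wide, cut radially through the rim between two brass cheeks that flare outwards to a mouth 40 mm wide; the round-nosed bar centres the table by itself if the slot is within about 7 mm of the bar's line
- slot_home (a point): fixed point of the stand on the bar's line, 110 mm from the axis, 46 mm above the work surface, where the middle of the slot must come. The bar is steel, 16 mm wide, 10 mm high, its middle at this height; its nose stands 9 mm outside the rim when drawn back and reaches 33 mm inside the rim when home
- peg_left (a point): middle of the top of an upright black turning peg on the turntable, 12 mm in diameter, 80 mm from the axis, 54 mm tall, its top 92 mm above the work surface; it stands 90 degrees counter-clockwise of the slot seen from above
- peg_opposite (a point): the like peg opposite the slot (180 degrees)
- peg_right (a point): the like peg 90 degrees clockwise of the slot seen from above
- thumb_plate (a point): middle of the outer face of the red upright plate at the bar's outer end: 34 mm wide, 48 mm high (from 41 to 89 mm above the work surface), 8 mm thick; this point lies 71 mm above the work surface, on the side away from the turntable, 241 mm from its axis with the bar drawn back. Pushed towards the axis
- bowl: clear plastic claw bowl, 84 mm across the top, 40 mm high, 0.12 kg, standing loose, mouth up, in the middle of the turntable inside a low blue seat ring (92 mm across, 6 mm high, 5 mm of play). Origin: centre of its underside, 38 mm above the work surface. It may turn with the table
- canister_shut: frosted white screw-top canister, 90 mm across, 137 mm high, loose, lid on. Origin: centre of its underside
- canister_loose: the like canister with its lid half turned, 143 mm high, loose. Origin: centre of its underside
- sight_glass_1: clear sight glass, upright tube with steel ends, 44 mm across, 80 mm high, loose. Origin: centre of its underside
- sight_glass_2: the like sight glass
- sight_glass_3: the like sight glass
- gasket: black rubber ring, 68 mm across, 7 mm thick, lying loose beside the bar. Origin: centre of its underside
- bowl_clip: stainless wire bowl clip, 96 by 66 mm, 7 mm thick, lying loose on the other side of the bar. Origin: middle of its underside
Mind the look-alikes: they are no part of the job. There is more than one size of the bowl; the one meant has the size given above.

How it is judged (in metres and radians):
On the way, in this order (a step that is already met when the one before it is completed fails the run):
1. the turntable's slot is lined up with the bar while the bar is still drawn back (horizontal distance between slot and slot_home below 0.012 m and value of joint bar below 0.013 m), for 0.1 s.
2. the bar is through the slot and fully home (value of joint bar above 0.047 m and horizontal distance between slot and slot_home below 0.006 m), for 0.2 s.
At the end, for the whole second after the job is handed in: The bar is through the slot and home (within 5 mm of its 52 mm of travel), the slot within 6 mm of the bar's line, the turntable at rest; the bowl stands upright in its seat (within 12 mm of the axis); canisters, sight glasses, gasket and clip within 20 mm of where they stood (all of step 2 and velocity of joint disc between -0.05 and 0.05 rad/s and horizontal distance between bowl and table_axis below 0.012 m and distance of bowl from where it was at the start of the episode below 0.015 m and angle between bowl's own z axis and vertical below 0.15 rad and linear speed of bowl below 0.02 m/s and distance of each of canister_shut, canister_loose, sight_glass_1, sight_glass_2, sight_glass_3, gasket, bowl_clip from where it was at the start of the episode below 0.02 m); the robot touches nothing.
It fails at once if the bowl is lifted or knocked out of its seat on the turntable (distance of bowl from where it was at the start of the episode above 0.015 m or angle between bowl's own z axis and vertical above 0.25 rad).
It fails at once if a canister, sight glass, the gasket or the clip is lifted, carried or pushed away by more than 20 mm (distance of any of canister_shut, canister_loose, sight_glass_1, sight_glass_2, sight_glass_3, gasket, bowl_clip from where it was at the start of the episode above 0.02 m).
It fails at once if the turntable or the bar is pinched or forced (more than 45 N between fingers and part) (contact force between the fingers and disc above 45 N or contact force between the fingers and bar above 45 N).
It also fails if it takes over 56 s, if anything falls off the work surface, if the arm or the gripper's body presses on something with over 40 N, if the wrist force passes 120 N, or if a joint passes its speed limit or range.

## Working session

There is one attempt and no reset: what is moved stays moved. The work goes in short steps, Python scripts to look and compute and a tool call to move; the robot and the scene stay as the last step left them, time stands still between calls to the robot, and variables do not carry over. Pictures are saved under pics/ and viewed, and the job is handed in when it is done.

Besides the shell and the picture viewer there is one more tool, called after "Request:" by a JSON object that holds its "method" and its "body". drive_tool: Moves the arm, as the interface text tells. Its arguments: {"type":"object","properties":{"gripper":{"type":"array"},"slide":{"type":"array"},"turn":{"type":"array"},"force":{"type":"number"}},"required":["gripper","slide","turn"]}

```bash
mkdir -p pics; python3 - <<'E'
from station import env
import cv2,pickle
d={}
for n in ["side","top","wrist"]:
    i=env.get_image(n); d[n]=i; cv2.imwrite(f"pics/{n}0.png",i["img"])
    print(n,i["fx"],i["cx"],i["cy"],i["rvec"],i["tvec"])
pickle.dump(d,open("v0.pkl","wb"))
print(env.read_state())
E
```

```text
side 615.4650740848426 324.14103845642444 238.0060523760438 [ 0.45358485 -2.7645544   1.12495827] [ 514.24555888  206.04546937 1310.49319865]
top 485.5289004806251 322.9292678475519 237.50559537551186 [ 2.15787116 -2.15028258  0.08941343] [ -35.92699852  588.46089859 1055.00286693]
wrist 371.64829954431775 315.58796036670816 245.00706030179418 [-2.32813118 -1.72279112 -0.25158052] [-623.90713386  -37.93566815  379.20100109]
{'clock': 0.15, 'joint_positions': array([ 1.16836226e+00,  4.91401354e-01,  1.55930936e+00,  3.43664337e-05,
        1.09172107e+00, -1.05636189e-01]), 'joint_vel': array([-0.00043361, -0.00209032, -0.00011599,  0.000938  , -0.00387004,
       -0.00046772]), 'effort': array([ 2.40395733e-03, -6.18707800e+01, -2.61690652e+01, -9.55557357e-05,
        3.25010871e-03,  5.65350842e-05]), 'ee_pos': array([182.7134503 , 597.52044653, 230.87428642]), 'orientation': array([-1.33552568, -0.98726695,  0.98849416]), 'wrist_force': array([-0.13016339, -0.50215531,  0.82779829]), 'moment': array([0.00775588, 0.02095903, 0.05349697]), 'gripper_width': 85.25943465392614}
```

View pics/side0.png

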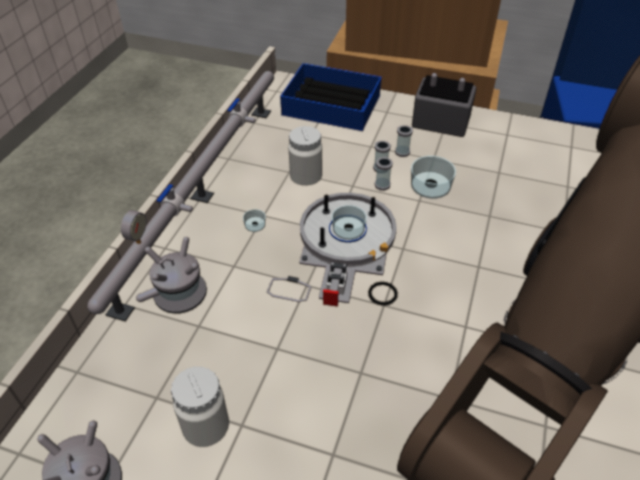

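View pics/top0.png

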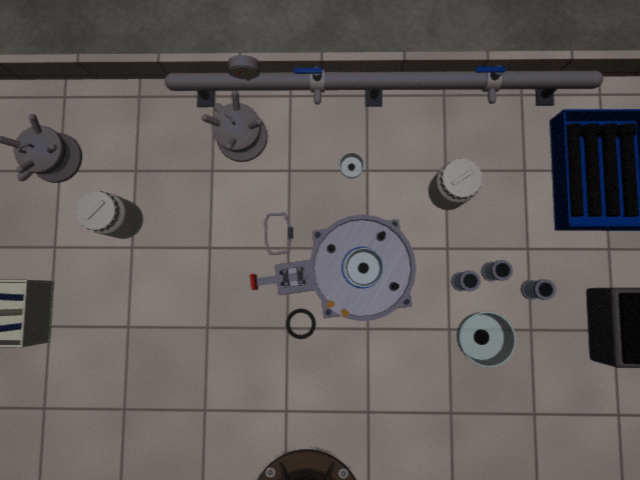

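View pics/wrist0.png

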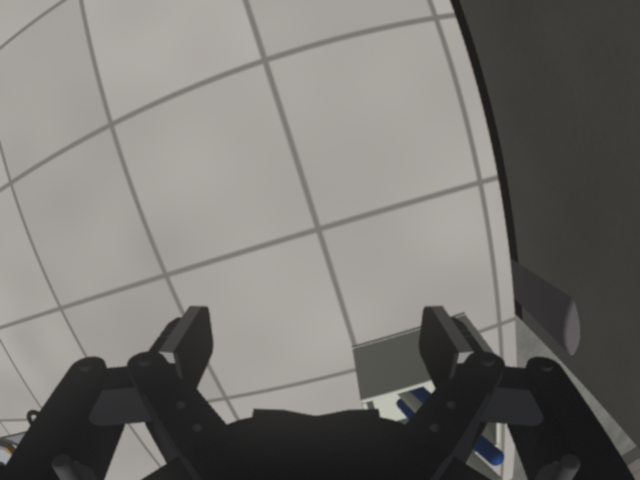

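```bash
python3 - <<'E'
from scipy.spatial.transform import Rotation as R
print(R.from_rotvec([-1.33552568, -0.98726695,  0.98849416]).as_matrix().round(3))
E
```

```text
[[ 0.292 -0.    -0.956]
 [ 0.956 -0.001  0.292]
 [-0.001 -1.     0.   ]]
```

```bash
cat > h.py <<'E'
import numpy as np,cv2
def proj(i,P):
    P=np.array(P,float).reshape(-1,1,3)
    K=np.array([[i["fx"],0,i["cx"]],[0,i["fy"],i["cy"]],[0,0,1]])
    return cv2.projectPoints(P,np.array(i["rvec"],float),np.array(i["tvec"],float),K,None)[0].reshape(-1,2)
def cast(i,uv,z):
    R=cv2.Rodrigues(np.array(i["rvec"],float))[0]; t=np.array(i["tvec"],float).ravel()
    c=-R.T@t; d=R.T@np.array([(uv[0]-i["cx"])/i["fx"],(uv[1]-i["cy"])/i["fy"],1])
    return c+d*(z-c[2])/d[2]
E
python3 - <<'E'
from h import *
import pickle
d=pickle.load(open("v0.pkl","rb")); i=d["top"]; im=i["img"]
R=cv2.Rodrigues(np.array(i["rvec"]))[0]; print("cam",-R.T@i["tvec"])
x0,y0,x1,y1=230,195,430,345
c=cv2.resize(im[y0:y1,x0:x1],None,fx=4,fy=4,interpolation=cv2.INTER_CUBIC); cv2.imwrite("pics/topc.png",c)
s=d["side"]["img"][170:320,250:450]; cv2.imwrite("pics/sidec.png",cv2.resize(s,None,fx=4,fy=4,interpolation=cv2.INTER_CUBIC))
hsv=cv2.cvtColor(im,cv2.COLOR_BGR2HSV)
def comp(m,lab,z,ii=i):
    n,l,st,ce=cv2.connectedComponentsWithStats(m.astype(np.uint8))
    for k in range(1,n):
        if st[k,4]>12: print(lab,ce[k].round(1),st[k],cast(ii,ce[k],z).round(1))
roi=np.zeros(im.shape[:2],bool); roi[y0:y1,x0:x1]=1
H,S,V=cv2.split(hsv)
comp(roi&(S>150)&((H<6)|(H>174)),"red",89)
comp(roi&(S>100)&(H>8)&(H<30),"brass",54)
comp(roi&(V<60)&(S<90),"black",92)
print(i["fy"])
E
```

```text
cam [ 471.64340061  -61.13778815 1111.04576915]
red [252.6 281.3] [250 274   6  15  58] [489.2 112.4  89. ]
brass [330.  303.9] [327 300   8   8  41] [442.1 -50.3  54. ]
brass [344.4 312.8] [342 309   7   9  41] [423.2 -81.5  54. ]
black [290.  232.5] [288 227   5  12  52] [592.5  34.4  92. ]
black [380.8 235.8] [377 231   8  10  57] [ 585.9 -157.4   92. ]
black [317.2 234.3] [315 232   5   6  20] [588.8 -23.1  92. ]
black [330.9 248.2] [328 244   7   9  48] [559.4 -52.4  92. ]
black [371.8 253.7] [361 250  20  13  30] [ 548.  -138.2   92. ]
black [362.9 267.5] [358 263  10  10  80] [ 519.  -119.3   92. ]
black [300.5 275.4] [297 267   8  17  66] [502.   11.2  92. ]
black [284.3 277.6] [280 270  10  16  88] [497.3  45.2  92. ]
black [393.7 285.9] [390 282   9   8  57] [ 481.1 -183.3   92. ]
black [406.2 301.5] [404 299   5   6  21] [ 449.  -208.8   92. ]
black [300.  323.6] [286 309  30  30 304] [402.2  11.3  92. ]
black [328. 312.] [326 310   5   5  21] [426.4 -46.7  92. ]
485.5289004806251
```

View pics/topc.png

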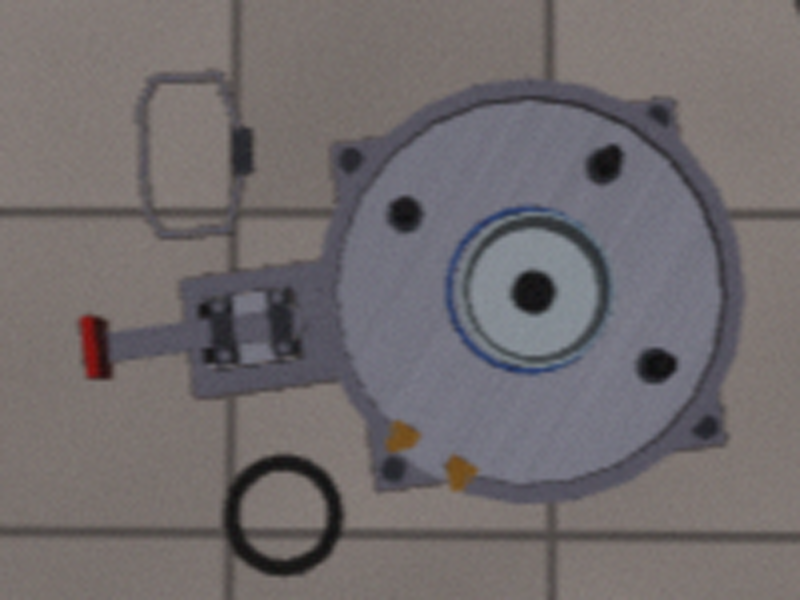

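View pics/sidec.png

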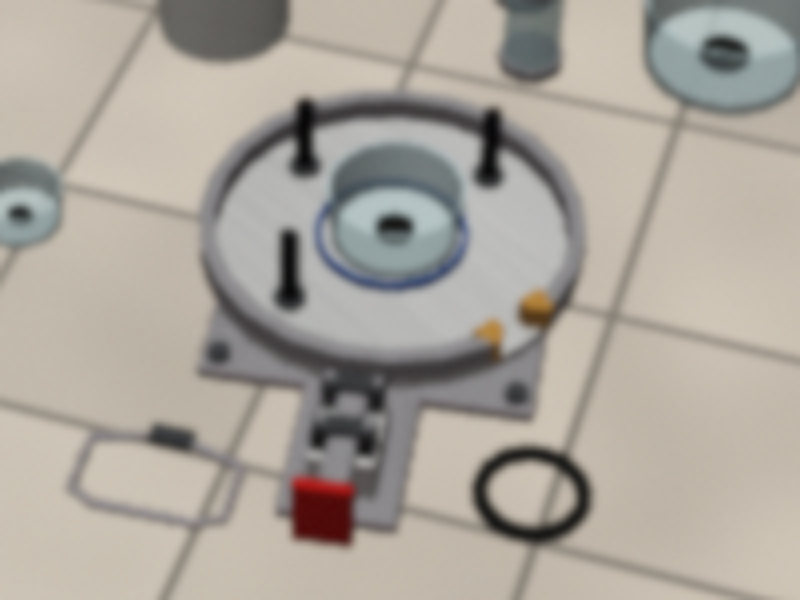

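```bash
python3 - <<'E'
from h import *
import pickle
d=pickle.load(open("v0.pkl","rb")); i=d["top"]; s=d["side"]
for uv in [(326.5,195.8),(373.2,198.3),(322.5,228.5)]: print("side peg",cast(s,uv,91).round(1))
for z in (40,50): print("top blobs L,R,O",z,[cast(i,u,z)[:2].round(1) for u in [(393.7,285.9),(330.9,248.2),(380.8,235.8)]])
print("bowl bottom/seat",cast(i,(362.7,267.3),40).round(1))
# rim inner edge fit
im=i["img"]; g=cv2.cvtColor(im,cv2.COLOR_BGR2GRAY)
# bolts of base at crop px/4+off
B=[(349,159),(660,112),(706,427),(393,468)]
P=np.array([cast(i,(230+x/4,195+y/4),10)[:2] for x,y in B]); print("bolts",P.round(1),P.mean(0))
# seat ring blue
hsv=cv2.cvtColor(im,cv2.COLOR_BGR2HSV);H,S,V=cv2.split(hsv)
m=((H>95)&(H<125)&(S>110)).astype(np.uint8); m[:195]=0;m[345:]=0;m[:,:320]=0;m[:,430:]=0
ys,xs=np.nonzero(m); print(len(xs)); 
if len(xs)>10:
  e=cv2.minEnclosingCircle(np.c_[xs,ys].astype(np.float32)); print(e,cast(i,e[0],42))
print("bolt px side mid")
print("plate ends top", cast(i,(230+95/4,195+317/4),89), cast(i,(230+98/4,195+378/4),89),cast(i,(230+82/4,195+318/4),89), cast(i,(230+90/4,195+379/4),89))
R=cv2.Rodrigues(np.array(d["wrist"]["rvec"]))[0]; print("wcam",-R.T@d["wrist"]["tvec"])
for n,u in dict(can1=(460,180),sg1=(466,281),clip=(278,233),gasket=(300,323.6)).items(): print(n,cast(i,u,137 if n=='can1' else 5).round())
E
```

```text
side peg [ 591. -161.   91.]
side peg [ 481.9 -188.2   91. ]
side peg [564.2 -52.   91. ]
top blobs L,R,O 40 [array([ 481.5, -189.5]), array([563.9, -51.8]), array([ 591.7, -162.2])]
top blobs L,R,O 50 [array([ 481.4, -188.3]), array([563. , -51.9]), array([ 590.6, -161.3])]
bowl bottom/seat [ 521.9 -121.9   40. ]
bolts [[ 597.2  -20.3]
 [ 624.5 -197.6]
 [ 446.6 -221.3]
 [ 422.8  -46.1]] [ 522.77020599 -121.30679283]
71
((362.0, 267.0), 20.61562728881836) [ 522.45327482 -120.28591367   42.        ]
bolt px side mid
plate ends top [504.1054823  110.19769209  89.        ] [472.1489399  107.96788386  89.        ] [503.5517384  117.06559519  89.        ] [471.60633809 112.17539197  89.        ]
wcam [113.1832812  618.1923847  373.52422436]
can1 [ 695. -314.  137.]
sg1 [ 494. -356.    5.]
clip [602.  70.   5.]
gasket [396.  18.   5.]
```

Request:
{"method": "drive_tool", "body": {"gripper": [1,1,1,1,1,1,1,1,1,1,1,1], "slide": [[-2.1,0,-2.15],[-2.1,0,-2.15],[-2.1,0,-2.15],[-2.1,0,-2.15],[-2.1,0,-2.15],[-2.1,0,-2.15],[-2.1,0,-2.15],[-2.1,0,-2.15],[-2.1,0,-2.15],[-2.1,0,-2.15],[-2.1,0,-2.15],[-2.1,0,-2.15]], "turn": [[0,0,0],[0,0,0],[0,0,0],[0,0,0],[0,0,0],[0,0,0],[0,0,0],[0,0,0],[0,0,0],[0,0,0],[0,0,0],[0,0,0]], "force": 20}}

```text
clock: 1.35
ee_pos: [356.1, 280.1, 231.3]
orientation: [-1.335, -0.988, 0.988]
wrist_force: [0.1, 0.2, -0.0]
gripper_width: 0.1
```

Request:
{"method": "drive_tool", "body": {"gripper": [1,1,1,1,1,1,1,1,1,1,1,1], "slide": [[-2.1,0,-2.15],[-2.1,0,-2.15],[-2.1,0,-2.15],[-2.1,0,-2.15],[-2.1,0,-2.15],[-2.1,0,-2.15],[-2.1,0,-2.15],[-2.1,0,-2.15],[-2.1,0,-2.15],[-2.1,0,-2.15],[-2.1,0,-2.15],[-2.1,0,-2.15]], "turn": [[0,0,0],[0,0,0],[0,0,0],[0,0,0],[0,0,0],[0,0,0],[0,0,0],[0,0,0],[0,0,0],[0,0,0],[0,0,0],[0,0,0]]}}

```text
clock: 2.55
ee_pos: [529.2, -36.4, 231.2]
orientation: [-1.335, -0.988, 0.988]
wrist_force: [-0.4, -0.4, 0.3]
gripper_width: -0.1
```

Request:
{"method": "drive_tool", "body": {"gripper": [1,1,1,1], "slide": [[0,0,0],[0,0,0],[0,0,0],[0,0,0]], "turn": [[0,7,0],[0,7,0],[0,0,0],[0,0,0]]}}

```text
clock: 2.95
ee_pos: [528.7, -35.1, 231.2]
orientation: [-1.417, -0.805, 0.805]
wrist_force: [0.9, -0.0, 0.6]
gripper_width: 0.0
```

```bash
cat >> h.py <<'E'
from scipy.spatial.transform import Rotation as Rot
AX=np.array([522.6,-120.5])
def st():
    from station import env
    s=env.read_state(); M=Rot.from_rotvec(s["orientation"]).as_matrix()
    print(s["clock"],s["ee_pos"].round(1),"xang",np.degrees(np.arctan2(M[1,0],M[0,0])).round(2),"y",M[:,1].round(3),"F",s["wrist_force"].round(1))
    return s,M
def to(M,p,tgt): print("slide cm",(M.T@(np.array(tgt)-p)/10).round(2))
E
python3 - <<'E'
from h import *
s,M=st()
th=np.radians(59); peg=AX+80*np.array([np.cos(th),np.sin(th)]); c=peg+32*np.array([-np.sin(th),np.cos(th)])
print(c); to(M,s["ee_pos"],[*c,231.3])
from station import env
for n in ["top","side"]:
    i=env.get_image(n); im=i["img"]; a=im[150:350,210:450]if n=="top" else im[100:320,220:500]
    cv2.imwrite(f"pics/{n}1.png",cv2.resize(a,None,fx=2.6,fy=2.6))
E
```

```text
2.95 [528.7 -35.1 231.2] xang 59.2 y [-0.  0. -1.] F [ 0.9 -0.   0.6]
[536.37369237 -35.44539755]
slide cm [ 0.36 -0.01 -0.67]
```

View pics/side1.png

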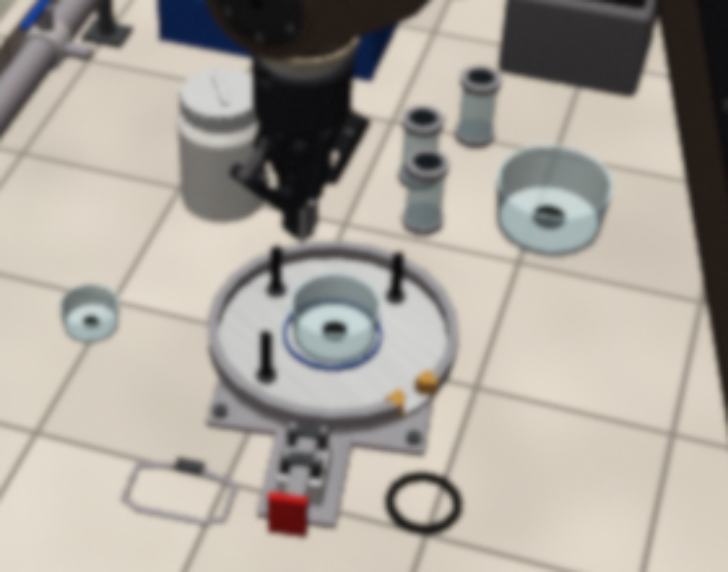

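View pics/top1.png

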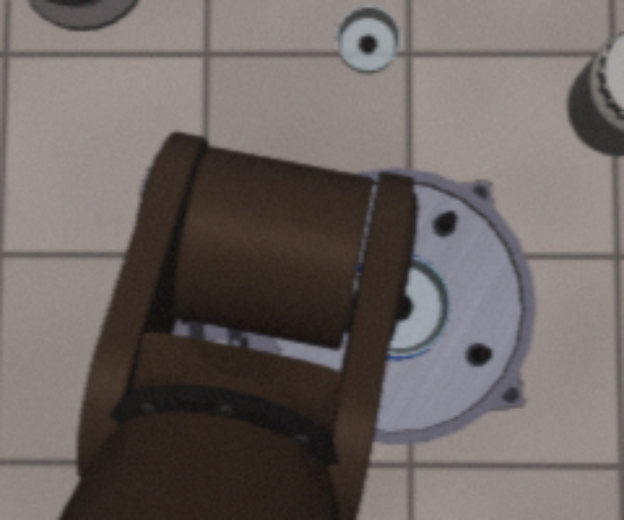

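Request:
{"method": "drive_tool", "body": {"gripper": [1,1,1,1,1,1,1,1,1], "slide": [[0.35,2,0],[0,2.5,0],[0,2.5,0],[0,2.5,0],[0,2.5,0],[0,2.5,0],[0,1.8,0],[0,0,0],[0,0,0]], "turn": [[0,0,0],[0,0,0],[0,0,0],[0,0,0],[0,0,0],[0,0,0],[0,0,0],[0,0,0],[0,0,0]]}}

```text
clock: 3.95
ee_pos: [530.8, -32.1, 68.6]
orientation: [-1.417, -0.803, 0.803]
wrist_force: [0.2, -0.1, 1.9]
gripper_width: -0.1
```

```bash
python3 - <<'E'
from h import *
s,M=st()
r=s["ee_pos"][:2]-AX; th=np.radians(59)
print("radial",r@[np.cos(th),np.sin(th)],"tang",r@[-np.sin(th),np.cos(th)])
from station import env
i=env.get_image("side"); cv2.imwrite("pics/side2.png",cv2.resize(i["img"][150:290,270:430],None,fx=4,fy=4))
E
```

```text
3.95 [530.8 -32.1  68.6] xang 59.07 y [-0.  0. -1.] F [ 0.2 -0.1  1.9]
radial 80.0073897971135 tang 38.533861058208025
```

View pics/side2.png

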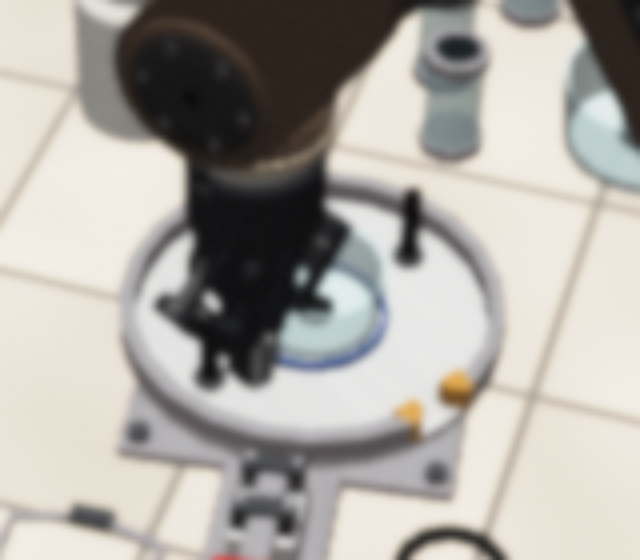

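Request:
{"method": "drive_tool", "body": {"gripper": [1,1,1,1,1,1,1,1,1,1,1,1], "slide": [[0,0,-0.5],[0,0,-0.5],[0,0,-0.5],[0,0,-0.5],[0.05,0,-0.28],[0.08,0,-0.42],[0.08,0,-0.42],[0.08,0,-0.42],[0.08,0,-0.42],[0.08,0,-0.42],[0.08,0,-0.42],[0,0,0]], "turn": [[0,0,0],[0,0,0],[0,0,0],[0,0,0],[0,2,0],[0,3,0],[0,3,0],[0,3,0],[0,3,0],[0,3,0],[0,3,0],[0,0,0]]}}

```text
clock: 5.2
ee_pos: [573.1, -56.5, 68.3]
orientation: [-1.505, -0.532, 0.532]
wrist_force: [-0.3, 0.8, 0.5]
gripper_width: 0.2
```

```bash
cat >> h.py <<'E'
def chk(nm):
    s,M=st()
    r=s["ee_pos"][:2]-AX; print("radial",r@M[:2,0],"tang",r@M[:2,2])
    from station import env
    i=env.get_image("top"); im=i["img"]
    H,S,V=cv2.split(cv2.cvtColor(im,cv2.COLOR_BGR2HSV))
    m=((S>100)&(H>8)&(H<30)).astype(np.uint8); m[:195]=0;m[345:]=0;m[:,:300]=0;m[:,430:]=0
    n,l,q,ce=cv2.connectedComponentsWithStats(m); P=[]
    for k in range(1,n):
        if q[k,4]>12:
            p=cast(i,ce[k],54)[:2]-AX; P.append(p); print("brass",ce[k].round(1),q[k,4],np.hypot(*p).round(1),np.degrees(np.arctan2(p[1],p[0])).round(1))
    i2=env.get_image("side")
    a=cv2.resize(im[195:345,240:420],None,fx=3,fy=3); b=cv2.resize(i2["img"][165:315,260:440],None,fx=3,fy=3)
    c=np.vstack([a,b]) if 0 else np.hstack([a,b]); cv2.imwrite(f"pics/{nm}.png",cv2.resize(c,(800,333)))
E
python3 -c "
from h import *
chk('c3')"
```

```text
5.2 [573.1 -56.5  68.3] xang 38.94 y [ 0. -0. -1.] F [-0.3  0.8  0.5]
radial 79.51198564917772 tang 18.070916066994982
brass [319.2 260.4] 14 94.9 82.0
brass [309.3 269.7] 20 115.6 93.5
brass [322.1 274.5] 14 89.2 101.2
brass [316.7 277.1] 18 101.8 103.1
brass [310.3 277.4] 16 115.5 101.9
brass [313.8 315.7] 740 149.0 135.3
brass [336.6 306.2] 18 102.1 146.8
brass [338.3 324.5] 41 134.8 157.3
brass [330.9 341.9] 35 174.8 157.1
```

View pics/c3.png

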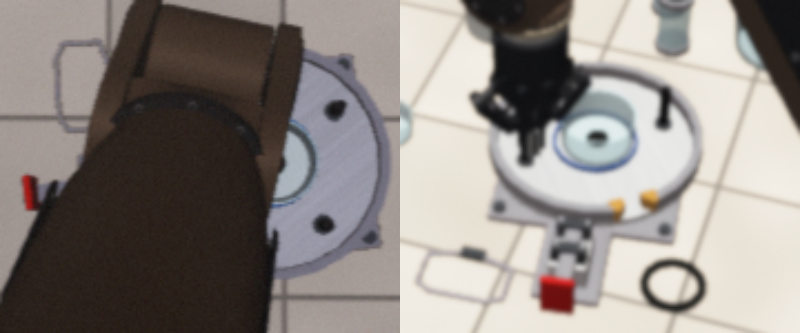

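```bash
cat >> h.py <<'E'
def brass(i):
    im=i["img"]; H,S,V=cv2.split(cv2.cvtColor(im,cv2.COLOR_BGR2HSV))
    m=((S>110)&(H>10)&(H<30)&(V>110)).astype(np.uint8); m[:180]=0;m[300:]=0;m[:,:290]=0;m[:,410:]=0
    n,l,q,ce=cv2.connectedComponentsWithStats(m);A=[]
    for k in range(1,n):
        if q[k,4]>12:
            p=cast(i,ce[k],50)[:2]-AX; A.append(np.degrees(np.arctan2(p[1],p[0]))); print("brass",ce[k].round(1),q[k,4],np.hypot(*p).round(1),A[-1].round(1))
    print("slot ang",np.mean(A))
E
python3 - <<'E'
from h import *
import pickle
from station import env
brass(pickle.load(open("v0.pkl","rb"))["side"]); brass(env.get_image("side"))
E
```

```text
brass [383.9 245.5] 26 104.5 159.2
brass [372.4 252.8] 20 104.0 139.3
slot ang 149.25262803548247
brass [371.9 254.5] 42 107.6 137.2
brass [357.5 257.8] 26 106.4 118.5
slot ang 127.85388129582275
```

Request:
{"method": "drive_tool", "body": {"gripper": [1,1,1,1,1,1,1,1,1,1,1], "slide": [[0.08,0,-0.42],[0.08,0,-0.42],[0.08,0,-0.42],[0.08,0,-0.42],[0.08,0,-0.42],[0.08,0,-0.42],[0.08,0,-0.42],[0.08,0,-0.42],[0.05,0,-0.28],[0,0,0],[0,0,0]], "turn": [[0,3,0],[0,3,0],[0,3,0],[0,3,0],[0,3,0],[0,3,0],[0,3,0],[0,3,0],[0,2,0],[0,0,0],[0,0,0]]}}

```text
clock: 6.45
ee_pos: [595.3, -85.0, 68.3]
orientation: [-1.563, -0.179, 0.179]
wrist_force: [-0.6, -0.3, -0.2]
gripper_width: 0.0
```

```bash
python3 - <<'E'
from h import *
from station import env
s,M=st(); r=s["ee_pos"][:2]-AX; print("radial",r@M[:2,0],"tang",r@M[:2,2])
i=env.get_image("side"); brass(i)
cv2.imwrite("pics/c4.png",cv2.resize(i["img"][165:315,260:440],None,fx=4,fy=4))
E
```

```text
6.45 [595.3 -85.   68.3] xang 13.09 y [ 0. -0. -1.] F [-0.6 -0.3 -0.2]
radial 78.82038379314216 tang 18.117296094670067
brass [336.3 257.6] 30 108.3 92.6
brass [352.  258.8] 33 108.2 111.6
slot ang 102.10401234929364
```

View pics/c4.png

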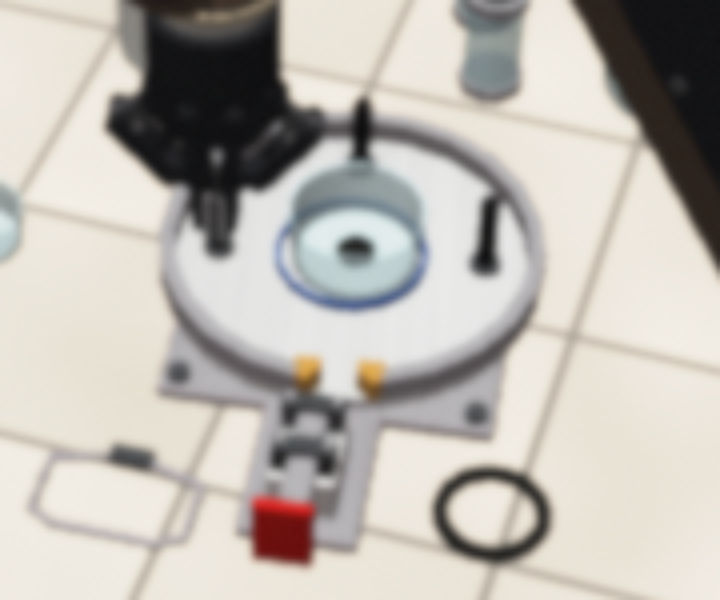

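Request:
{"method": "drive_tool", "body": {"gripper": [1,1,1,1], "slide": [[0.05,0,-0.27],[0.05,0,-0.27],[0,0,0],[0,0,0]], "turn": [[0,1.9,0],[0,1.9,0],[0,0,0],[0,0,0]]}}

```text
clock: 6.9
ee_pos: [597.5, -90.4, 68.3]
orientation: [-1.567, -0.126, 0.126]
wrist_force: [-1.1, 0.8, -0.3]
gripper_width: -0.4
```

```bash
python3 - <<'E'
from h import *
from station import env
s,M=st(); r=s["ee_pos"][:2]-AX; print("radial",r@M[:2,0],"tang",r@M[:2,2])
i=env.get_image("side"); brass(i)
cv2.imwrite("pics/c5.png",cv2.resize(i["img"][165:315,260:440],None,fx=4,fy=4,interpolation=cv2.INTER_CUBIC))
for a in (98.3,):
  d=np.array([np.cos(np.radians(a)),np.sin(np.radians(a))]); print(proj(i,[[*(AX+r*d),51] for r in (110,170,230)]))
E
```

```text
6.9 [597.5 -90.4  68.3] xang 9.2 y [ 0. -0. -1.] F [-1.1  0.8 -0.3]
radial 78.77991547059595 tang 17.77220448747388
brass [333.4 256.7] 31 107.7 88.8
brass [348.8 259.2] 32 109.2 107.7
slot ang 98.25842036661382
[[340.82870344 258.61776596]
 [336.43769954 278.45531895]
 [331.77095685 299.53859683]]
```

View pics/c5.png

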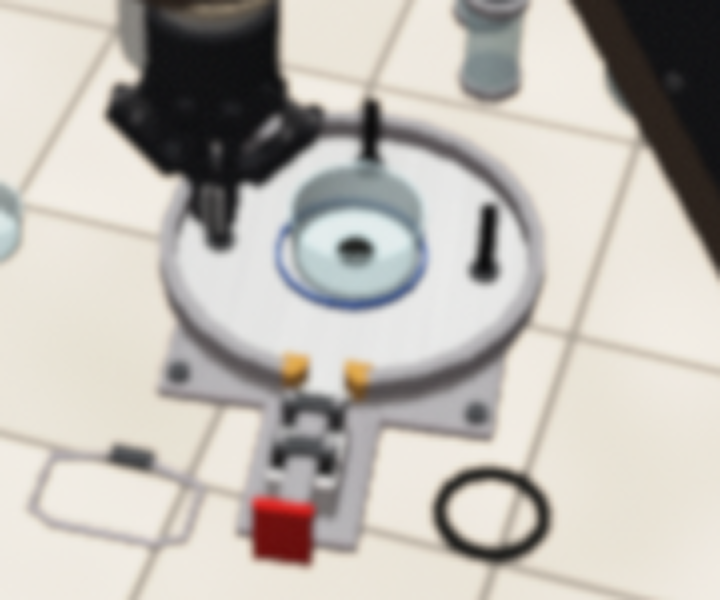

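Request:
{"method": "drive_tool", "body": {"gripper": [1,1,1,1,1,1,1,1,1], "slide": [[0,0,0.8],[0,0,0.8],[0,-2,0],[0,-3,0],[0,-3,0],[0,-2,0],[0,0,0],[0,0,0],[0,0,0]], "turn": [[0,0,0],[0,0,0],[0,0,0],[0,0,0],[0,0,0],[0,0,0],[0,0.9,0],[0,0,0],[0,0,0]]}}

```text
clock: 7.85
ee_pos: [594.3, -73.9, 167.2]
orientation: [-1.567, -0.113, 0.115]
wrist_force: [-0.6, 1.1, 0.3]
gripper_width: -0.4
```

```bash
python3 - <<'E'
from h import *
from station import env
s,M=st()
a=np.radians(98.3); d=np.array([np.cos(a),np.sin(a)]); t=AX+285*d; print(t)
to(M,s["ee_pos"],[*t,165]); brass(env.get_image("side"))
E
```

```text
7.85 [594.3 -73.9 167.2] xang 8.32 y [-0.002  0.    -1.   ] F [-0.6  1.1  0.3]
[481.45848271 161.51484988]
slide cm [-7.76  0.25 24.92]
brass [333.3 256.6] 30 107.4 88.7
brass [348.8 258.9] 30 108.1 107.8
slot ang 98.23077571065019
```

Request:
{"method": "drive_tool", "body": {"gripper": [1,1,1,1,1,1,1,1,1,1,1], "slide": [[-0.86,0,2.77],[-0.86,0,2.77],[-0.86,0,2.77],[-0.86,0,2.77],[-0.86,0,2.77],[-0.86,0,2.77],[-0.86,0,2.77],[-0.86,0,2.77],[-0.86,0,2.77],[0,0,0],[0,0,0]], "turn": [[0,0,0],[0,0,0],[0,0,0],[0,0,0],[0,0,0],[0,0,0],[0,0,0],[0,0,0],[0,0,0],[0,0,0],[0,0,0]]}}

```text
clock: 9.0
ee_pos: [482.0, 161.5, 167.7]
orientation: [-1.568, -0.114, 0.116]
wrist_force: [0.6, -0.7, 0.1]
gripper_width: -0.2
```

Request:
{"method": "drive_tool", "body": {"gripper": [1,1,1,1,1,1,1], "slide": [[0,2,0],[0,2.3,0],[0,2.3,0],[0,2,0],[0,1.7,0],[0,0,0],[0,0,0]], "turn": [[0,0,0],[0,0,0],[0,0,0],[0,0,0],[0,0,0],[0,0,0],[0,0,0]]}}

```text
clock: 9.7
ee_pos: [482.6, 160.6, 65.2]
orientation: [-1.568, -0.113, 0.114]
wrist_force: [-0.8, 0.4, -0.2]
gripper_width: -0.2
```

```bash
python3 - <<'E'
from h import *
from station import env
s,M=st()
a=np.radians(98.3); d=np.array([np.cos(a),np.sin(a)]); r=s["ee_pos"][:2]-AX
print("along",r@d,"side",r@[d[1],-d[0]])
i=env.get_image("side"); brass(i)
cv2.imwrite("pics/c6.png",cv2.resize(i["img"][190:340,250:430],None,fx=4,fy=4,interpolation=cv2.INTER_CUBIC))
E
```

```text
9.7 [482.6 160.6  65.2] xang 8.25 y [-0.001 -0.    -1.   ] F [-0.8  0.4 -0.2]
along 283.960055369543 side 1.02560883852302
brass [349.5 260.9] 14 114.2 108.5
slot ang 108.52383912400501
```

View pics/c6.png

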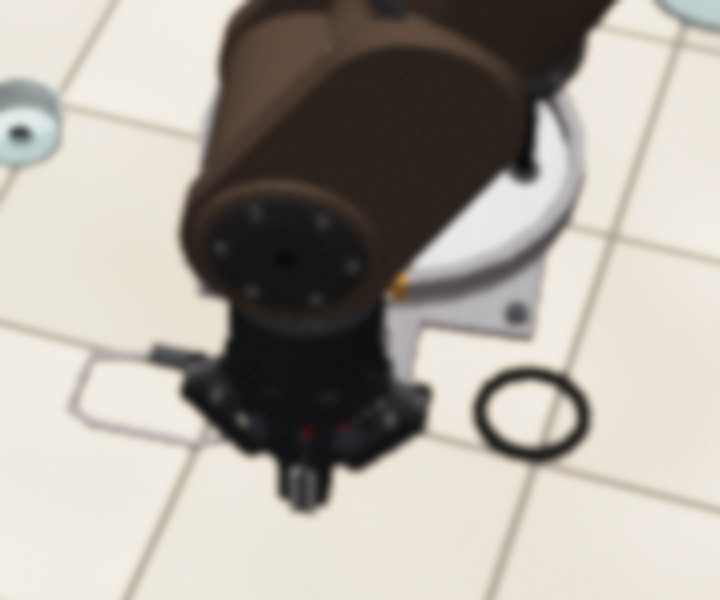

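Request:
{"method": "drive_tool", "body": {"gripper": [1,1,1,1,1,1,1,1,1,1,1,1], "slide": [[0,0,-0.5],[0,0,-0.6],[0,0,-0.6],[0,0,-0.6],[0,0,-0.4],[0,0,-0.3],[0,0,-0.3],[0,0,-0.3],[0,0,-0.3],[0,0,-0.3],[0,0,-0.3],[0,0,0]], "turn": [[0,0,0],[0,0,0],[0,0,0],[0,0,0],[0,0,0],[0,0,0],[0,0,0],[0,0,0],[0,0,0],[0,0,0],[0,0,0],[0,0,0]]}}

```text
clock: 10.95
ee_pos: [488.9, 116.3, 65.3]
orientation: [-1.568, -0.114, 0.114]
wrist_force: [0.1, -0.1, 0.3]
gripper_width: 0.3
```

```bash
cat >> h.py <<'E'
def al(nm=None):
    from station import env
    s,M=st()
    a=np.radians(98.3); d=np.array([np.cos(a),np.sin(a)]); r=s["ee_pos"][:2]-AX
    print("along",r@d,"side",r@[d[1],-d[0]])
    if nm:
        i=env.get_image("side"); j=env.get_image("top")
        c=np.hstack([cv2.resize(i["img"][190:340,250:430],None,fx=3,fy=3),cv2.resize(j["img"][200:350,220:400],None,fx=3,fy=3)])
        cv2.imwrite(f"pics/{nm}.png",cv2.resize(c,(800,333)))
E
python3 -c "
from h import *
al('c7')"
```

```text
10.95 [488.9 116.3  65.3] xang 8.28 y [ 0. -0. -1.] F [ 0.1 -0.1  0.3]
along 239.2242562313692 side 0.793583650084976
```

View pics/c7.png

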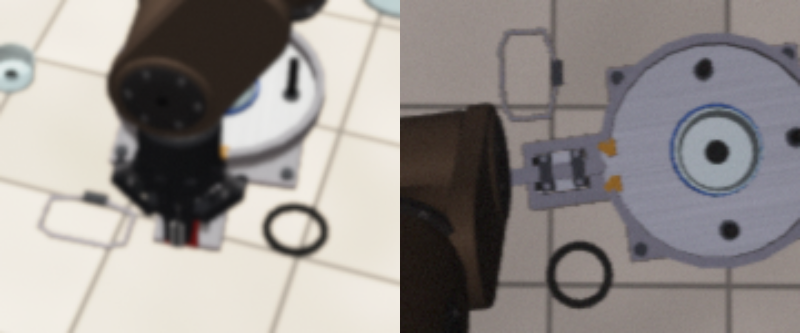

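Request:
{"method": "drive_tool", "body": {"gripper": [1,1,1,1,1,1,1,1,1,1], "slide": [[0,0,-0.3],[0,0,-0.4],[0,0,-0.4],[0,0,-0.4],[0,0,-0.4],[0,0,-0.4],[0,0,-0.4],[0,0,-0.3],[0,0,-0.3],[0,0,0]], "turn": [[0,0,0],[0,0,0],[0,0,0],[0,0,0],[0,0,0],[0,0,0],[0,0,0],[0,0,0],[0,0,0],[0,0,0]]}}

```text
clock: 12.05
ee_pos: [493.7, 83.6, 65.3]
orientation: [-1.568, -0.114, 0.113]
wrist_force: [0.1, -0.5, -0.3]
gripper_width: 0.5
```

```bash
python3 -c "
from h import *
al('c8')"
```

```text
12.05 [493.7  83.6  65.3] xang 8.28 y [ 0. -0. -1.] F [ 0.1 -0.5 -0.3]
along 206.14776556041835 side 0.8824834323665876
```

View pics/c8.png

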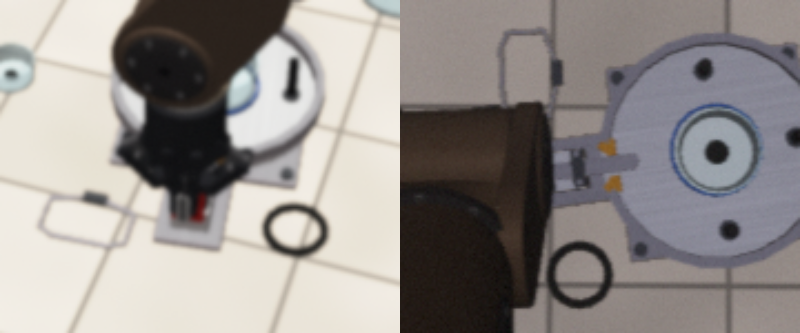

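Request:
{"method": "drive_tool", "body": {"gripper": [1,1,1,1], "slide": [[0,0,-0.2],[0,0,-0.2],[0,0,-0.1],[0,0,0]], "turn": [[0,0,0],[0,0,0],[0,0,0],[0,0,0]]}}

```text
clock: 12.55
ee_pos: [494.4, 78.9, 65.3]
orientation: [-1.568, -0.114, 0.113]
wrist_force: [0.3, 0.8, -0.4]
gripper_width: 0.5
```

```bash
python3 -c "
from h import *
al()"
```

```text
12.55 [494.4  78.9  65.3] xang 8.29 y [ 0.  0. -1.] F [ 0.3  0.8 -0.4]
along 201.42990833180156 side 0.8864958294724268
```

Request:
{"method": "drive_tool", "body": {"gripper": [1,1,1], "slide": [[0,0,-0.1],[0,0,-0.1],[0,0,0]], "turn": [[0,0,0],[0,0,0],[0,0,0]]}}

```text
clock: 12.85
ee_pos: [494.6, 77.3, 65.3]
orientation: [-1.567, -0.114, 0.113]
wrist_force: [0.7, 4.6, 0.8]
gripper_width: -0.2
```

```bash
python3 -c "
from h import *
al()"
```

```text
12.85 [494.6  77.3  65.3] xang 8.29 y [ 0.  0. -1.] F [0.7 4.6 0.8]
along 199.81227560126936 side 0.8592254070881644
```

Request:
{"method": "drive_tool", "body": {"gripper": [1,1,1,1], "slide": [[0,0,-0.1],[0,0,0],[0,0,0],[0,0,0]], "turn": [[0,0,0],[0,0,0],[0,0,0],[0,0,0]]}}

```text
clock: 13.25
ee_pos: [494.7, 76.7, 65.3]
orientation: [-1.567, -0.114, 0.114]
wrist_force: [0.4, 8.9, 0.7]
gripper_width: 0.1
```

```bash
python3 -c "
from h import *
al()"
```

```text
13.25 [494.7  76.7  65.3] xang 8.29 y [ 0.     0.001 -1.   ] F [0.4 8.9 0.7]
along 199.13580046753762 side 0.8291378825773847
```

Request:
{"method": "drive_tool", "body": {"gripper": [1,1,1,1,1,1,1,1,1,1,1,1], "slide": [[0,0,0.5],[0,0,1.5],[0,0,2],[0,0,2],[0,-3,0],[0,-4,0],[0,-4,0],[0,-3,0],[0,0,4],[0,0,4],[0,0,4],[0,0,0]], "turn": [[0,0,0],[0,0,0],[0,0,0],[0,0,0],[0,0,0],[0,0,0],[0,0,0],[0,0,0],[0,0,0],[0,0,0],[0,0,0],[0,0,0]]}}

```text
clock: 14.45
ee_pos: [467.9, 257.5, 205.3]
orientation: [-1.567, -0.117, 0.116]
wrist_force: [-0.5, -0.7, -0.3]
gripper_width: 0.1
```

Request:
{"method": "drive_tool", "body": {"gripper": [1,1,1,1,1,1,1], "slide": [[0,0,4],[0,0,4],[0,0,4],[0,0,4],[0,0,4],[0,0,0],[0,0,0]], "turn": [[0,0,0],[0,0,0],[0,0,0],[0,0,0],[0,0,0],[0,0,0],[0,0,0]]}}

```text
clock: 15.15
ee_pos: [439.6, 452.0, 204.7]
orientation: [-1.569, -0.114, 0.115]
wrist_force: [1.2, -0.3, -0.0]
gripper_width: 0.1
```

```bash
python3 - <<'E'
from h import *
import pickle
from station import env
al('c9')
i=env.get_image("top"); im=i["img"]; H,S,V=cv2.split(cv2.cvtColor(im,cv2.COLOR_BGR2HSV))
m=((S>150)&((H<6)|(H>174))).astype(np.uint8); m[:230]=0;m[330:]=0;m[:,:230]=0;m[:,330:]=0
n,l,q,ce=cv2.connectedComponentsWithStats(m)
o=np.array([489.2,112.4])
for k in range(1,n):
    if q[k,4]>10: p=cast(i,ce[k],89)[:2]; print(ce[k],q[k,4],p,"travel",np.hypot(*(p-o)))
s=env.get_image("side"); brass(s)
d0=pickle.load(open("v0.pkl","rb"))
df=cv2.absdiff(im,d0["top"]["img"]).max(2); print("diff",df.shape)
cv2.imwrite("pics/diff.png",np.clip(df*4,0,255).astype(np.uint8))
E
```

```text
15.15 [439.6 452.  204.7] xang 8.36 y [-0.001 -0.001 -1.   ] F [ 1.2 -0.3 -0. ]
along 578.4677454448513 side 0.5438587199290055
[276.89285714 277.94642857] 56 [496.54530777  61.16223193] travel 51.7615921615198
slot ang nan
diff (480, 640)
  return _methods._mean(a, axis=axis, dtype=dtype,
  ret = ret.dtype.type(ret / rcount)
```

View pics/c9.png

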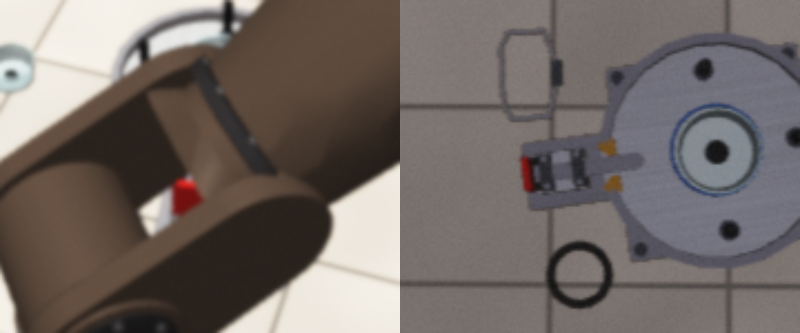

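View pics/diff.png

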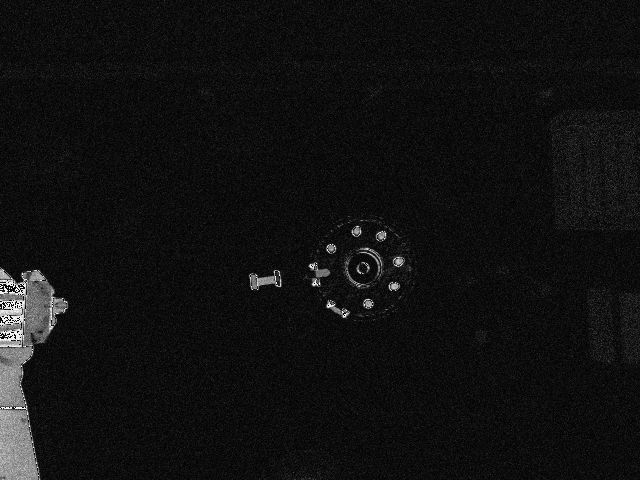

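```bash
python3 -c "
from station import env
print(env.job_done())"
```

```text
the job is handed in; nothing more can be done
None
```

I turned the turntable about 51° clockwise by pushing peg_right with the shut fingertips. I then pushed the red thumb plate until the bar ran through the slot against its buffers, and handed the job in at about 15 s. `job_done` gave no verdict.

- **Slot:** before the bar was pushed, the slot stood at 98.2°, against 98.3° for the bar's line. I measured this in the side view.
- **Bar:** travel came out at 51.8 mm from the red plate in the top view. The push force rose from 4.6 N to 8.9 N as the buffers gave.
- **Other items:** the top-view difference against the start shows changes only at the table, the bar and the arm. The bowl is upright in its seat; its outline shifted very slightly in the difference picture, and I did not measure by how much.
- **Robot:** the arm was withdrawn and touching nothing.

**Failed check:** the last side-view slot measurement gave no value because the arm hid the brass cheeks. I relied on the top view instead, which shows the bar lying between the cheeks.

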